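# Pack the mug-press changeover kit and put its cover on

## Task

Put away the mug press's changeover kit: lay both good wing nuts in the larger bay of the grey kit box and stand the four-lobed knob upright in the smaller bay, then close the box with the cover plate that fits its two dowels, both dowels through its holes and the plate lying flat, fully home on the box. Leave the wing nut with the snapped-off wing, the smooth round knob and the plate with the holes at its corners where they lie.

Things in the scene. Friction and masses are not known exactly. Their poses are not given: they have to be found in the camera images.
- kit_box: Grey open box, fixed. Origin: centre of its underside; x along its 174 mm length, z up. 108 mm wide, rim 42 mm high; floor 4 mm thick; inside y +-50, x +-67 mm (solid end blocks). A divider 36 mm high at x=-10 (4 mm thick) makes the larger bay (x -8 to 67) and the smaller (x -67 to -12). At x=+-77, y=0 two dowels, 8 mm diameter, stand 16 mm above the rim, the last 6 mm tapered to 3 mm.
- wing_nut_a: Steel wing nut, one of two identical good ones: round hub 22 mm across, 16 mm high, with two wings 8 mm thick, 52 mm over their tips, 26 mm high overall. It stands on its flat hub. Origin: centre of the hub's underside; z up; the wings lie along its x axis, so the hub can be pinched along its y axis (22 mm).
- wing_nut_b: Steel wing nut, one of two identical good ones: round hub 22 mm across, 16 mm high, with two wings 8 mm thick, 52 mm over their tips, 26 mm high overall. It stands on its flat hub. Origin: centre of the hub's underside; z up; the wings lie along its x axis, so the hub can be pinched along its y axis (22 mm).
- broken_nut: The reject: the same steel wing nut with only one wing (along its +x axis), the other snapped off. Origin: centre of the hub's underside. To be left alone.
- cross_knob: Black clamp knob standing on its steel stem (26 mm across, 12 mm high); head 44 mm across, from 12 to 30 mm height. Origin: centre of the stem's underside, z up. Head of four rounded lobes (radius 9 mm, centred 13 mm out along +-x and +-y): 44 mm over two facing lobes, 36 mm when pinched at 45 degrees to its axes, each pad on two lobes. The kit's knob.
- round_knob: Black clamp knob standing on its steel stem (26 mm across, 12 mm high); head 44 mm across, from 12 to 30 mm height. Origin: centre of the stem's underside, z up. The head is a smooth round disc without lobes. Not part of the kit; to be left alone.
- cover_plate: Dark-coated aluminium plate 180 x 100 x 6 mm, 0.33 kg, with a bright bar handle along x: 80 mm long, 14 mm wide, from 24 to 40 mm above the plate's underside, on posts at x=+-34 mm. Origin: centre of the underside; x along the 180 mm, z up. Two 12 mm holes on its centre line, x=+-77, y=0, fit the box's dowels, either way round. Home: its underside on the rim, 42 mm above the table.
- other_plate: Dark-coated aluminium plate 180 x 100 x 6 mm, 0.33 kg, with a bright bar handle along x: 80 mm long, 14 mm wide, from 24 to 40 mm above the plate's underside, on posts at x=+-34 mm. Origin: centre of the underside; x along the 180 mm, z up. Two 12 mm holes at diagonal corners, (-77,-36) and (77,36) mm: does not fit this box. To be left alone.
Mind the look-alikes: they are no part of the job. What is shaped like the cover_plate but orange is not meant. Leave any red look-alike of the cross_knob alone.

How it is judged (in metres and radians):
On the way, in this order (a step that is already met when the one before it is completed fails the run):
1. both good wing nuts lie in the larger bay and the four-lobed knob in the smaller bay (x of wing_nut_a in the frame of kit_box between -0.008 and 0.067 m and y of wing_nut_a in the frame of kit_box between -0.05 and 0.05 m and z of wing_nut_a in the frame of kit_box between 0 and 0.034 m and x of wing_nut_b in the frame of kit_box between -0.008 and 0.067 m and y of wing_nut_b in the frame of kit_box between -0.05 and 0.05 m and z of wing_nut_b in the frame of kit_box between 0 and 0.034 m and x of cross_knob in the frame of kit_box between -0.067 and -0.012 m and y of cross_knob in the frame of kit_box between -0.05 and 0.05 m and z of cross_knob in the frame of kit_box between 0 and 0.034 m), for 0.2 s.
2. the cover plate lies home on the box with both dowels through its holes (z of cover_plate in the frame of kit_box between 0.038 and 0.045 m and horizontal distance between cover_plate and kit_box below 0.005 m and angle between the x axis of cover_plate and the x axis of kit_box, either way round below 0.08 rad and angle between cover_plate's own z axis and vertical below 0.04 rad), for 0.2 s.
At the end, for the whole second after the job is handed in: Good wing nuts in the larger bay, four-lobed knob upright (17 deg) in the smaller; cover plate on the rim: underside 38-45 mm up, tilt < 2.3 deg, centred within 5 mm, aligned within 4.6 deg, either way round; all at rest; the three look-alikes within 30 mm of their starts (all of step 1 and all of step 2 and angle between cross_knob's own z axis and vertical below 0.3 rad and linear speed of each of wing_nut_a, wing_nut_b, cross_knob, cover_plate below 0.01 m/s and distance of each of broken_nut, round_knob, other_plate from where it was at the start of the episode below 0.03 m); the robot touches nothing.
It fails at once if the broken wing nut is moved by more than 30 mm (distance of broken_nut from where it was at the start of the episode above 0.03 m).
It fails at once if the smooth round knob is moved by more than 30 mm (distance of round_knob from where it was at the start of the episode above 0.03 m).
It fails at once if the plate with corner holes is moved by more than 30 mm (distance of other_plate from where it was at the start of the episode above 0.03 m).
It also fails if it takes over 120 s, if anything falls off the work surface, if the arm or the gripper's body presses on something with over 40 N, if the wrist force passes 120 N, or if a joint passes its speed limit or range.

## Robot

A 7-joint arm with a two-finger parallel gripper is mounted at the origin on the work surface. World frame = base frame: x ahead of the robot, y to its left, z up, the work surface at z = 0. Lengths are in mm, angles in rad, forces in N, time in s.
With the tool pointing down it reaches from about 425 to 825 mm from the base axis. Payload 3.6 kg.
Tool frame: the origin (TCP) lies midway between the tips of the shut fingers; the grasp point (between the pads) lies 19 mm behind it; z points along the fingers, y is the line along which they close (so a half turn about z gives the same grasp; the last joint's range is limited). The gripper opens to 93 mm and grips with 3 to 60 N. Pads are 15 mm wide; open, the fingers measure 128 mm over their backs; the gripper's body (75 mm by 188 mm) begins 65 mm behind the grasp point.
Start: joints at [-1.194, 0.615, -0.013, 1.423, 0.008, 1.103, -0.04], TCP at [254.762, 597.962, 218.64] pointing down, gripper open.
Joint ranges: [-3.12, 3.12], [-0.3, 2.06], [-1.34, 1.32], [0.26, 2.42], [-1.36, 4.5], [0.01, 1.98], [-2.84, 2.84]. Speed limits (rad/s): [2.79, 2.79, 3.14, 3.14, 3.14, 3.14, 3.14].

## Interface

Orientations are given as a unit quaternion [x, y, z, w].
In Python, from cell import ctrl, snapshot, camera_info, workorder, spot_in gives the robot as it stands.
- The arm moves only by the tool jog_arm, never from a script. Its arguments are lists of equal length, an entry for each row: "turn": the turn, a rotation vector about the tool's x, y, z in degrees, a list of three; "travel": the shift along the tool's x, y, z in units of 40 mm (1.0 is 40 mm), a list of three; "grip": the finger opening in mm, from 0 to 93. A call has 1 to 10 rows; each row shifts and turns the commanded pose from where the row before left it, along the tool's axes as they then stand; what a row does not reach is not made up. A row lasts 1/10 s, in which the tool goes at most 50 mm and 8.59 degrees, less where a joint would pass 70% of its speed; a pose out of reach is approached as far as the arm can. A call is refused whole if a number of a shift passes 1 or a number of a turn 8.59, either way. A call with a gripper value outside its range is refused whole. The fingers move at their own pace and stop on an object; "newtons" is the grip in N (left out, the last holds). Time passes only in rows, so rows that do not move let the fingers close. It gives the time, the measured TCP pose, the force, the opening and the grip force at its end, in the units of the state.
- ctrl.read_state(): the state, without advancing time (a new reading comes with each control period).
- snapshot(name): name is "side" or "top"; returns (picture, depth): 420x560x3 uint8, red, green, blue; 420x560 float32, mm along the optical axis (not along the pixel's ray), 0 where there is no reading.
- camera_info(name): a dict with "intrinsics" (3x3 intrinsics, pixels), "camera_from_world" (4x4, takes a point from world to camera coordinates). Camera axes: x right, y up, looking along -z (the intrinsics and any distortion apply to the point x, -y, -z); pixel columns grow to the right and rows downward; lengths in mm; the calibration is good to about 2 mm. A picture is of the moment at which its call begins. camera_info takes no time and is no camera call.
- workorder.hand_in(): hands the job in; it is judged then, once.
Trained networks look in the newest picture that a camera, given by its name, has taken for a name from the list of things; names that differ only in an ending like _2 or _b are one class to them, and where a whole thing is asked for, a point or a joint stands for the part that bears it (a point fixed in the world has none). Each returns a list of dicts, best first, with "score" (0 to 1); they miss things now and then, are a little off and sometimes report something else, mostly with a low value. They report only what shows in the picture. A call takes as long as a camera call. They do not tell look-alikes from the thing itself.
- spot_in(camera, name): "bbox" ([left, top, width, height] in pixels, round what is visible of it).
The state is a dict: "clock": time; "joint_pos": joint angles; "joint_vel": joint speeds; "tau": joint torques, N m; "ee_pos": TCP position; "tool_rot": TCP orientation; "force": force on the tool from outside, world axes, zero at the start; "moment": the same for the moment, N m; "grip_width": finger opening in mm; "grip_force": force on a finger pad.
Only numpy, scipy, OpenCV 4.12 (cv2) and the standard library are available. Lean on these libraries where they do the work, as an engineer would, in place of code of your own. Each camera call takes 0.05 s, during which the arm holds its last target. There are 200 camera calls.

## Working session

There is one attempt and no reset: what is moved stays moved. The work goes in short steps, Python scripts to look and compute and a tool call to move; the robot and the scene stay as the last step left them, time stands still between calls to the robot, and variables do not carry over. Pictures are saved under pics/ and viewed, at most 14 in all, crops included, and the job is handed in when it is done.

Besides the shell and the picture viewer there is one more tool, called in YAML: its name, and indented under it one key for each argument. jog_arm: Moves the arm, as the interface text tells. Its arguments: {"type":"object","properties":{"turn":{"type":"array"},"travel":{"type":"array"},"grip":{"type":"array"},"newtons":{"type":"number"}},"required":["turn","travel","grip"]}

```bash
ls; mkdir -p pics; python3 - <<'E'
from cell import ctrl, snapshot, camera_info, spot_in
import cv2, numpy as np
print(ctrl.read_state())
for n in ["top","side"]:
    p,d=snapshot(n); cv2.imwrite(f"pics/{n}0.png",cv2.cvtColor(p,cv2.COLOR_RGB2BGR)); np.save(f"{n}_d.npy",d); np.save(f"{n}_p.npy",p)
    c=camera_info(n); print(n,np.round(c["intrinsics"],1).tolist(),np.round(c["camera_from_world"],3).tolist(), [k for k in c])
for t in ["kit_box","wing_nut_a","broken_nut","cross_knob","round_knob","cover_plate","other_plate"]:
    print(t,[(r["score"],r["bbox"]) for r in spot_in("top",t)])
E
```

```text
pics
{'clock': 0.0, 'joint_pos': array([-1.1945056 ,  0.61594478, -0.01260795,  1.424914  ,  0.00810916,
        1.10340642, -0.04036243]), 'joint_vel': array([ 1.86579628e-04,  5.28074198e-04,  6.42920733e-04,  1.18273266e-03,
       -5.77316610e-04, -5.53276309e-04, -6.49276617e-05]), 'tau': array([-4.13558928e-05, -4.58949924e+01,  2.09356332e-01, -1.65741831e+01,
       -6.09959965e-02,  2.05112819e-02,  2.30972346e-04]), 'ee_pos': array([254.47427429, 597.23881249, 217.45962698]), 'tool_rot': array([ 1.99986806e-01,  9.79797713e-01, -1.28951999e-03, -2.36780024e-04]), 'force': array([-0.28734326,  0.16675941,  0.10320934]), 'moment': array([-0.02181177, -0.06296407, -0.04192953]), 'grip_force': 0.0, 'grip_width': 92.7184580831075}
top [[422.0, 0.0, 288.5], [0.0, 422.0, 209.9], [0.0, 0.0, 1.0]] [[0.006, -1.0, 0.005, -64.049], [0.995, 0.006, 0.095, -508.286], [-0.095, 0.005, 0.996, -1255.431], [0.0, 0.0, 0.0, 1.0]] ['intrinsics', 'camera_from_world']
side [[412.7, 0.0, 284.3], [0.0, 412.7, 215.2], [0.0, 0.0, 1.0]] [[-0.996, -0.094, -0.003, 512.28], [0.054, -0.605, 0.794, -93.091], [-0.077, 0.791, 0.608, -887.941], [0.0, 0.0, 0.0, 1.0]] ['intrinsics', 'camera_from_world']
kit_box [(0.8, [130.7, 193.3, 48.0, 65.4]), (0.2, [348.4, 168.7, 5.8, 9.8])]
wing_nut_a [(0.46, [254.7, 229.4, 16.8, 8.1])]
broken_nut [(0.37, [345.6, 169.8, 7.3, 7.7])]
cross_knob [(0.66, [295.9, 221.1, 16.8, 13.9]), (0.49, [297.0, 249.0, 14.0, 11.2])]
round_knob [(0.57, [162.1, 165.9, 18.5, 15.1])]
cover_plate [(0.94, [406.2, 217.5, 65.2, 57.3]), (0.89, [358.4, 212.6, 36.4, 61.1])]
other_plate [(0.84, [242.8, 136.7, 32.9, 61.0]), (0.58, [347.6, 170.3, 5.4, 7.5])]
```

```bash
python3 - <<'E'
import cv2
a=cv2.imread("pics/top0.png")[115:295,110:490]
cv2.imwrite("pics/c1.png",cv2.resize(a,None,fx=2.1,fy=2.1,interpolation=cv2.INTER_CUBIC))
E
```

```text
(no output)
```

View pics/c1.png

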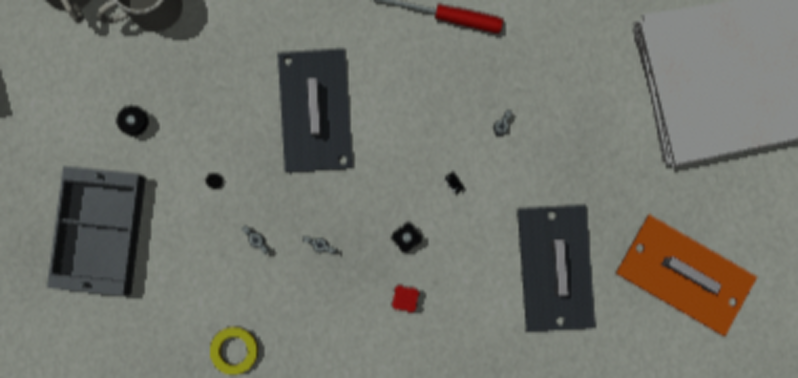

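View pics/side0.png

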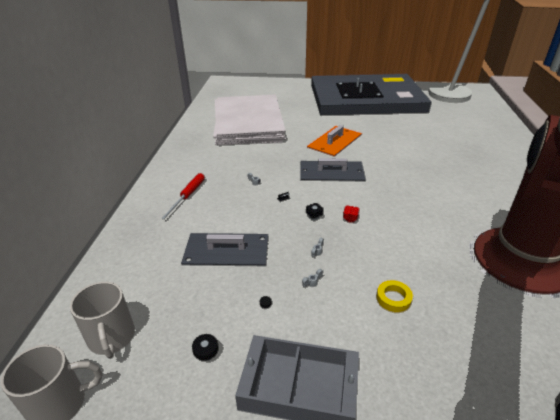

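The top crop shows the good nuts at about px (232,229) and (262,231), the broken nut at (350,174) and the cross knob at (304,228). The cover plate (centre holes) is at (375,243) and the box at (156,225). The side view agrees.

```bash
cat > h.py <<'E'
import numpy as np, cv2
from cell import camera_info
def w2p(n,P):
    c=camera_info(n);P=np.atleast_2d(P);q=(np.c_[P,np.ones(len(P))]@np.array(c["camera_from_world"]).T)[:,:3]
    q=q*[1,-1,-1];u=q@np.array(c["intrinsics"]).T;return u[:,:2]/u[:,2:]
def p2w(n,uv,z):
    c=camera_info(n);M=np.array(c["camera_from_world"]);uv=np.atleast_2d(uv).astype(float)
    r=np.c_[uv,np.ones(len(uv))]@np.linalg.inv(c["intrinsics"]).T*[1,-1,-1]
    r=r@M[:3,:3];o=-M[:3,:3].T@M[:3,3]
    return o+r*((z-o[2])/r[:,2])[:,None]
def cloud(n,d):
    c=camera_info(n);M=np.array(c["camera_from_world"]);v,u=np.mgrid[:420,:560]
    r=np.stack([u,v,np.ones_like(u)],-1)@np.linalg.inv(c["intrinsics"]).T*d[...,None]*[1,-1,-1]
    return (r-M[:3,3])@M[:3,:3]
E
python3 - <<'E'
from h import *
T={"nutA":(232,229),"nutB":(262,231),"broken":(350,174),"knob":(304,228),"plate":(375,243),"other":(259,167),"box":(156,225),"round":(172,173)}
for n in ["top","side"]:
    d=np.load(n+"_d.npy");W=cloud(n,d); z=W[...,2]
    print(n,"table z",np.median(z[150:300,220:400]), np.std(z[280:300,250:400]))
    m=((z>(8 if 1 else 0))&(d>0)).astype(np.uint8)
    k,l,s,c=cv2.connectedComponentsWithStats(m)
    for i in range(1,k):
        if 6<s[i,4]<6000:
            P=W[l==i];h=np.median(P[:,:2],0)
            if not(300<h[0]<900 and abs(h[1])<600):continue
            (cx,cy),(a,b),an=cv2.minAreaRect(P[:,:2].astype(np.float32))
            print(s[i].tolist(),c[i].round(1),"xy",P[:,:2].mean(0).round(1),"zmax",P[:,2].max().round(1),"rect",round(cx,1),round(cy,1),round(a),round(b),round(an))
g=[]
for n,b in [("top",(125,185,60,80)),("top",(350,205,55,75)),("top",(222,218,95,24)),("side",(235,330,130,90)),("side",(290,150,85,40)),("side",(295,195,70,100))]:
    p=np.load(n+"_p.npy");x,y,w,h=b;g.append((b,p[y:y+h,x:x+w,::-1]))
can=np.zeros((600,800,3),np.uint8)
pos=[(0,0,4.5),(275,0,4.2),(0,365,4.8),(510,0,2.2),(510,205,3.3),(510,345,2.5)]
for (b,im),(X,Y,f) in zip(g,pos):
    im=cv2.resize(im,None,fx=f,fy=f,interpolation=cv2.INTER_CUBIC);h=min(im.shape[0],600-Y);w=min(im.shape[1],800-X);can[Y:Y+h,X:X+w]=im[:h,:w]
cv2.imwrite("pics/m1.png",can)
E
```

```text
top table z 1.506194130721804 91.55704423281729
[118, 84, 37, 42, 891] [136.6 102. ] xy [829.5 399.4] zmax 102.7 rect 823.9 390.2 108 82 56
[156, 94, 41, 36, 819] [177.1 111.9] xy [800.1 276.5] zmax 102.9 rect 791.2 276.5 83 105 61
[180, 110, 3, 4, 7] [181.  111.3] xy [818.4 277.7] zmax 9.7 rect 817.6 277.8 4 11 68
[286, 112, 64, 19, 331] [327.  121.8] xy [ 784.1 -178.6] zmax 31.6 rect 791.4 -148.8 199 26 78
[261, 139, 7, 4, 11] [264.6 140.5] xy [726.4  14.5] zmax 14.0 rect 725.3 15.5 7 20 39
[242, 140, 35, 56, 603] [258.7 169. ] xy [635.4  31.4] zmax 47.3 rect 642.9 29.1 177 100 4
[270, 141, 3, 6, 8] [271.  143.2] xy [718.   -5.4] zmax 12.2 rect 717.3 -5.4 16 6 1
[243, 153, 10, 18, 41] [247.1 162.6] xy [656.3  68.1] zmax 13.7 rect 658.5 70.4 53 22 29
[268, 154, 4, 5, 9] [269.7 155.7] xy [678.7  -1.7] zmax 12.0 rect 678.4 -2.8 12 8 33
[165, 165, 16, 15, 177] [172.7 171.7] xy [622.4 291.8] zmax 37.1 rect 623.5 293.0 43 43 63
[345, 167, 9, 12, 57] [348.9 173.1] xy [ 624.3 -246.4] zmax 29.6 rect 626.5 -245.4 19 37 78
[273, 182, 5, 7, 13] [274.9 185.5] xy [585.4 -18.8] zmax 12.0 rect 585
[... 5348 characters left out ...]
5.1 240. ] xy [639.6  33.2] zmax 41.6 rect 640.7 30.7 81 18 3
[311, 238, 13, 19, 123] [317.4 247.3] xy [440.3  22.8] zmax 27.6 rect 440.8 21.3 51 18 67
[302, 269, 22, 18, 183] [312.3 278.1] xy [447.5 115.2] zmax 27.0 rect 446.3 113.4 51 18 54
[70, 282, 65, 77, 3382] [102.4 316.9] xy [793.8 278.4] zmax 97.1 rect 787.8 277.9 81 109 59
[260, 296, 12, 11, 102] [265.3 300.8] xy [533.9 176.8] zmax 14.0 rect 533.8 174.9 21 24 7
[192, 334, 27, 27, 584] [205. 347.] xy [618.1 298.1] zmax 32.8 rect 619.4 295.0 42 43 64
[235, 335, 124, 85, 4697] [296.6 379.4] xy [463.4 343.4] zmax 58.2 rect 459.0 338.8 111 174 84
[1, 345, 102, 75, 5053] [ 46.  383.1] xy [822.4 400.5] zmax 97.1 rect 816.3 402.1 82 108 84
```

View pics/m1.png

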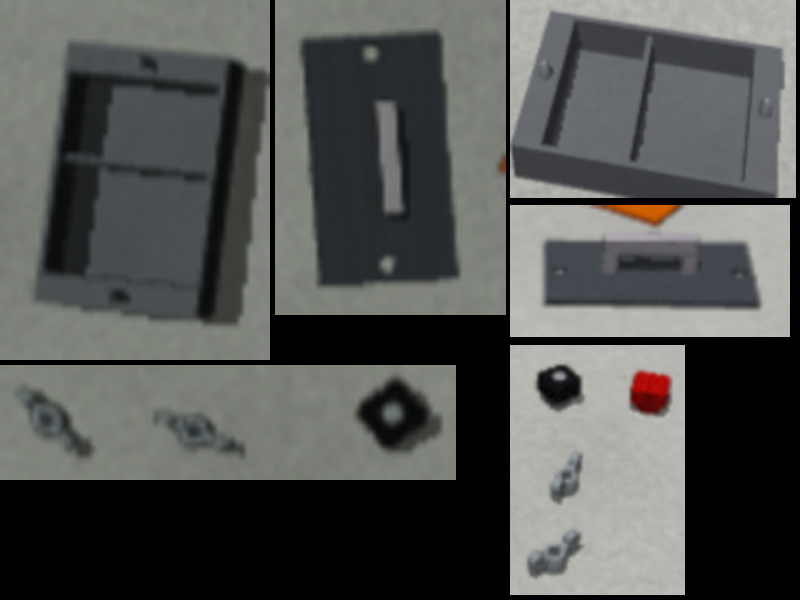

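The montage shows the box dowels near top px (158,199) and (151,251) and side px (251,361) and (351,379). The divider sits nearer the far end, so the small bay is on the world +x side. The plate's centre-line holes are near top px (373,218) and (377,268) and side px (305,170) and (359,171).

```bash
python3 - <<'E'
from h import *
from scipy.optimize import least_squares
# box and plate features, px=(X+.5)/f-.5+off
f=lambda X,Y,s,ox,oy:((X+.5)/s-.5+ox,(Y+.5)/s-.5+oy)
D=[(f(148,62,4.5,125,185),f(35,68,2.2,235,330),52),(f(119,296,4.5,125,185),f(255,107,2.2,235,330),52)]
H=[(f(95,54,4.2,350,205),f(49,67,3.3,290,150),5),(f(113,264,4.2,350,205),f(229,68,3.3,290,150),5)]
for nm,L in [("dowel",D),("hole",H)]:
    for a,b,z in L:
        r=least_squares(lambda P:np.r_[w2p("top",P)[0]-a,w2p("side",P)[0]-b],[450,0,z])
        print(nm,"tri",r.x.round(1),"res",r.fun.round(1),"top@z",p2w("top",a,z)[0].round(1),"side@z",p2w("side",b,z)[0].round(1))
# plate outline by dark mask
for n,b in [("top",(350,205,55,75)),("side",(290,150,85,40))]:
    p=np.load(n+"_p.npy");x,y,w,h=b;g=p[y:y+h,x:x+w].astype(np.float32)
    g=cv2.resize(g,None,fx=6,fy=6,interpolation=cv2.INTER_CUBIC);m=((g.max(2)<90)).astype(np.uint8)
    k,l,s,c=cv2.connectedComponentsWithStats(m);i=1+s[1:,4].argmax()
    ys,xs=np.where(l==i);P=p2w(n,np.c_[(xs+.5)/6-.5+x,(ys+.5)/6-.5+y],6)[:,:2].astype(np.float32)
    print(n,"plate rect",cv2.minAreaRect(P))
# nuts / knobs: tops at known height in colour/depth masks, at assumed mean height
for n in ["top","side"]:
    d=np.load(n+"_d.npy");W=cloud(n,d)
    for nm,c0 in [("A",(449,113)),("B",(443,21)),("knob",(453,-105)),("plateh",(411,-322)),("box",(461,339))]:
        r=np.hypot(W[...,0]-c0[0],W[...,1]-c0[1]);t=np.median(W[...,2][(r>40)&(r<70)]) if nm in("A","B","knob") else 0
        k=(r<(40 if nm!="box" else 130))&(W[...,2]>t+({"plateh":25,"box":30}.get(nm,9)))
        P=W[k];mu=P[:,:2].mean(0);e,v=np.linalg.eigh(np.cov((P[:,:2]-mu).T));a=np.degrees(np.arctan2(v[1,1],v[0,1]))
        rc=cv2.minAreaRect(P[:,:2].astype(np.float32));print(n,nm,"table",round(float(t),1),"mean",mu.round(1),"ang",a.round(1),"rect",np.round(rc[0],1),np.round(rc[1],1),round(rc[2],1))
E
```

```text
dowel tri [536.2 329.4  47.9] res [ 0.   0.7 -0.4 -0. ] top@z [537.8 328.3  52. ] side@z [535. 332.  52.]
dowel tri [382.6 343.9  45.8] res [-0.1  0.5 -0.2 -0. ] top@z [384.  341.8  52. ] side@z [382.9 347.7  52. ]
hole tri [ 487.7 -319.3    3.1] res [-0.   0.4 -0.3 -0. ] top@z [ 488.6 -318.9    5. ] side@z [ 486.6 -316.     5. ]
hole tri [ 334.1 -330.     3.9] res [-0.1  0.7 -0.6 -0.1] top@z [ 336.1 -330.     5. ] side@z [ 332.6 -328.     5. ]
top plate rect ((412.5592956542969, -324.86260986328125), (181.5363311767578, 104.22212219238281), 3.5548980236053467)
side plate rect ((410.06036376953125, -319.33685302734375), (176.35279846191406, 103.57682037353516), 3.588956594467163)
top A table 1.2 mean [451.5 112.2] ang -136.3 rect [451.4 111.7] [47.1 20.6] 61.6
top B table 1.1 mean [444.5  19.3] ang 67.3 rect [445.   18.9] [50.4 18.2] 71.6
top knob table 1.1 mean [ 455.2 -105.4] ang 108.1 rect [ 455.8 -105.6] [34.6 35.5] 38.3
top plateh table 0.0 mean [ 411.6 -323.8] ang -176.0 rect [ 411.7 -324.9] [75.4 15.3] 3.6
top box table 0.0 mean [462.5 339.3] ang 174.9 rect [462.6 339.3] [110.9 174.8] 84.3
side A table -0.7 mean [447.5 115.2] ang -136.6 rect [446.3 113.4] [51.1 18.5] 53.8
side B table -0.8 mean [440.3  23. ] ang 66.7 rect [440.8  21.3] [50.7 18.2] 67.3
side knob table -0.8 mean [451.6 -99.5] ang 168.5 rect [ 452.7 -104.7] [36.5 37.2] 35.6
side plateh table 0.0 mean [ 410.  -320.3] ang -178.3 rect [ 410.5 -321.3] [78.3 18.6] 0.4
side box table 0.0 mean [459.  344.9] ang 174.7 rect [458.9 338.6] [111.  174.3] 84.6
```

```bash
cat > plan.py <<'E'
import sys, json, numpy as np
from cell import ctrl
from scipy.spatial.transform import Rotation as R
from h import *
BC=np.array([460.5,337.8]); BA=np.radians(174.6)
def box(x,y):
    c,s=np.cos(BA),np.sin(BA); return BC+[c*x-s*y,s*x+c*y]
def state():
    s=ctrl.read_state(); Rt=R.from_quat(s["tool_rot"]); y=Rt.apply([0,1,0]); z=Rt.apply([0,0,1])
    return s,np.degrees(np.arctan2(y[1],y[0])),np.degrees(np.arccos(-z[2]))
def plan(wps,cur=None):
    """wps: (x,y,z,yaw,n) ; prints rows. yaw=direction of tool y in the world, deg (mod 180, nearest)"""
    s,yaw,tilt=state(); p=np.array(s["ee_pos"]); print("at",p.round(1),"yaw",round(yaw,1),"tilt",round(tilt,2),"q1,7",s["joint_pos"][[0,6]].round(2))
    for x,y,z,a,n in wps:
        n=int(n); 
        while n and 1:
            tr,tt=[],[]
            dy=a-yaw
            d=(np.array([x,y,z])-p)/n
            t=-dy/n; cy=yaw; cp=p.copy()
            for i in range(n):
                goal=p+d*(i+1)
                u=np.radians(cy); Y=np.array([np.cos(u),np.sin(u),0]); Z=np.array([0,0,-1.]); X=np.cross(Y,Z)
                e=goal-cp; v=np.round(np.array([e@X,e@Y,e@Z])/40,2); th=round(t,1)
                tr.append(v.tolist()); tt.append([0,0,th]); cp=cp+40*(v[0]*X+v[1]*Y+v[2]*Z); cy-=th
            m=np.abs(tr).max(); 
            if m<=1 and abs(t)<=8.5 and np.linalg.norm(d)<=48: break
            n+=1
        print(n,"turn",tt[0],"travel",json.dumps(tr),"->",cp.round(1),round(cy,1)); p,yaw=cp,cy
E
python3 - <<'E'
from plan import *
print(w2p("side",[[0,0,0]]),box(25.5,23),box(34.5,-23),box(-39.5,0))
plan([(449,112.8,120,-46.4,14),(449,112.8,4,-46.4,4)])
E
```

```text
[[522.37930314 258.51121277]] [432.9486787 317.3018368] [428.31760343 363.944662  ] [499.8246976  334.08272162]
at [254.7 597.9 218.5] yaw 66.9 tilt 0.02 q1,7 [-1.19 -0.04]
14 turn [0, 0, np.float64(8.1)] travel [[-0.66, -0.66, 0.18], [-0.74, -0.56, 0.17], [-0.82, -0.45, 0.18], [-0.87, -0.33, 0.17], [-0.91, -0.21, 0.18], [-0.93, -0.07, 0.18], [-0.94, 0.05, 0.17], [-0.91, 0.19, 0.18], [-0.88, 0.32, 0.17], [-0.82, 0.43, 0.18], [-0.76, 0.55, 0.18], [-0.67, 0.65, 0.17], [-0.57, 0.73, 0.18], [-0.47, 0.81, 0.17]] -> [448.8 112.8 120.1] -46.5
4 turn [0, 0, np.float64(-0.0)] travel [[0.0, 0.0, 0.73], [0.0, 0.0, 0.72], [0.0, 0.0, 0.73], [0.0, 0.0, 0.72]] -> [448.8 112.8   4.1] -46.5
```

jog_arm:
  turn:
    - [0,0,8.1]
    - [0,0,8.1]
    - [0,0,8.1]
    - [0,0,8.1]
    - [0,0,8.1]
    - [0,0,8.1]
    - [0,0,8.1]
    - [0,0,8.1]
    - [0,0,8.1]
    - [0,0,8.1]
  travel:
    - [-0.66,-0.66,0.18]
    - [-0.74,-0.56,0.17]
    - [-0.82,-0.45,0.18]
    - [-0.87,-0.33,0.17]
    - [-0.91,-0.21,0.18]
    - [-0.93,-0.07,0.18]
    - [-0.94,0.05,0.17]
    - [-0.91,0.19,0.18]
    - [-0.88,0.32,0.17]
    - [-0.82,0.43,0.18]
  grip: [50,50,50,50,50,50,50,50,50,50]
  newtons: 30

```text
clock: 1.45
ee_pos: [394.2, 250.6, 148.4]
tool_rot: [0.79, 0.613, 0.001, -0.0]
force: [0.5, -0.3, 0.6]
grip_width: 49.6
grip_force: 0.0
```

jog_arm:
  turn:
    - [0,0,8.1]
    - [0,0,8.1]
    - [0,0,8.1]
    - [0,0,8.1]
    - [0,0,0]
    - [0,0,0]
  travel:
    - [-0.76,0.55,0.18]
    - [-0.67,0.65,0.17]
    - [-0.57,0.73,0.18]
    - [-0.47,0.81,0.17]
    - [0,0,0]
    - [0,0,0]
  grip: [50,50,50,50,50,50]

```text
clock: 2.05
ee_pos: [449.1, 112.5, 120.3]
tool_rot: [0.929, 0.37, -0.0, -0.0]
force: [-0.6, -0.2, 0.1]
grip_width: 50.0
grip_force: 0.0
```

```bash
python3 - <<'E'
from plan import *
from cell import snapshot
plan([(449,112.8,4,-46.4,4)])
g=[]
for n,z in [("top",26),("side",26)]:
    p,d=snapshot(n);u=w2p(n,[[449,112.8,60]])[0].astype(int);g.append(cv2.resize(p[u[1]-40:u[1]+40,u[0]-50:u[0]+50,::-1],None,fx=4,fy=4,interpolation=cv2.INTER_CUBIC))
cv2.imwrite("pics/a1.png",np.hstack(g))
E
```

```text
at [449.1 112.5 120.3] yaw -46.5 tilt 0.01 q1,7 [-0.63 -0.68]
4 turn [0, 0, np.float64(-0.0)] travel [[0.0, -0.0, 0.73], [0.0, -0.0, 0.72], [0.0, -0.01, 0.73], [0.0, 0.0, 0.73]] -> [448.8 112.7   3.9] -46.5
```

View pics/a1.png

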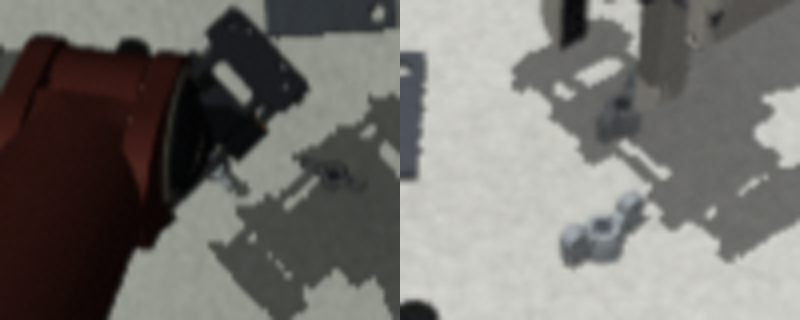

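The side crop shows the open fingers above nut A at crop (600,235), aligned with its hub. Descending.

jog_arm:
  turn:
    - [0,0,0]
    - [0,0,0]
    - [0,0,0]
    - [0,0,0]
    - [0,0,0]
    - [0,0,0]
    - [0,0,0]
    - [0,0,0]
    - [0,0,0]
  travel:
    - [0,0,0.7]
    - [0,0,0.7]
    - [0,0,0.75]
    - [0,0,0.4]
    - [0,0,0.36]
    - [0,0,0]
    - [0,0,0]
    - [0,0,0]
    - [0,0,0]
  grip: [50,50,50,50,50,10,10,10,10]
  newtons: 30

```text
clock: 3.05
ee_pos: [449.4, 113.4, 4.7]
tool_rot: [0.929, 0.371, 0.001, 0.0]
force: [0.0, -0.7, 0.6]
grip_width: 22.5
grip_force: 0.1
```

```bash
python3 - <<'E'
from plan import *
s=ctrl.read_state();print(s["grip_width"],s["grip_force"],s["force"])
x,y=box(25.5,23)
# pinch along box x: yaw 174.6 or -5.4
plan([(*s["ee_pos"][:2],120,-46.5,3),(x,y,120,-5.4,6),(x,y,9.5,-5.4,4)])
E
```

```text
22.502503578576718 0.12283060081244912 [ 0.02621851 -0.68343096  0.59286671]
at [449.4 113.4   4.7] yaw -46.4 tilt 0.11 q1,7 [-0.48 -0.54]
3 turn [0, 0, np.float64(0.0)] travel [[0.0, 0.0, -0.96], [0.0, 0.0, -0.96], [0.0, 0.0, -0.96]] -> [449.4 113.4 119.9] -46.4
6 turn [0, 0, np.float64(-6.8)] travel [[0.54, -0.66, -0.0], [0.61, -0.6, -0.0], [0.67, -0.52, -0.0], [0.74, -0.43, -0.0], [0.78, -0.35, -0.0], [0.81, -0.25, -0.0]] -> [432.8 317.3 119.9] -5.6
4 turn [0, 0, np.float64(-0.1)] travel [[0.0, 0.0, 0.69], [0.0, 0.0, 0.69], [0.0, 0.0, 0.69], [0.0, 0.0, 0.69]] -> [432.8 317.3   9.5] -5.2
```

jog_arm:
  turn:
    - [0,0,0]
    - [0,0,0]
    - [0,0,0]
    - [0,0,0]
    - [0,0,0]
    - [0,0,0]
    - [0,0,0]
  travel:
    - [0,0,0]
    - [0,0,0]
    - [0,0,-0.5]
    - [0,0,-0.95]
    - [0,0,-0.95]
    - [0,0,-0.5]
    - [0,0,0]
  grip: [10,10,10,10,10,10,10]

```text
clock: 3.75
ee_pos: [450.5, 113.2, 122.2]
tool_rot: [0.929, 0.371, 0.003, 0.0]
force: [-0.1, 0.3, -1.4]
grip_width: 20.4
grip_force: 30.0
```

```bash
python3 - <<'E'
from plan import *
from cell import snapshot
p,d=snapshot("side");np.save("s1.npy",p);u=w2p("side",[[450,113,110]])[0].astype(int);print(u,w2p("side",[[450,113,122]]))
cv2.imwrite("pics/a2.png",cv2.resize(p[u[1]-35:u[1]+35,u[0]-45:u[0]+45,::-1],None,fx=7,fy=7,interpolation=cv2.INTER_CUBIC))
x,y=box(25.5,23)
plan([(x,y,120,-5.4,6),(x,y,9.5,-5.4,4)])
E
```

```text
[312 241] [[313.21740431 237.04686318]]
at [449.3 113.2 120.7] yaw -46.5 tilt 0.14 q1,7 [-0.64 -0.67]
6 turn [0, 0, np.float64(-6.8)] travel [[0.54, -0.66, 0.0], [0.61, -0.6, 0.01], [0.68, -0.52, -0.0], [0.73, -0.43, 0.0], [0.78, -0.35, 0.0], [0.82, -0.25, 0.01]] -> [432.9 317.5 119.9] -5.7
4 turn [0, 0, np.float64(-0.1)] travel [[-0.0, 0.0, 0.69], [-0.0, 0.0, 0.69], [-0.0, 0.0, 0.69], [-0.0, 0.0, 0.69]] -> [432.9 317.5   9.5] -5.3
```

View pics/a2.png

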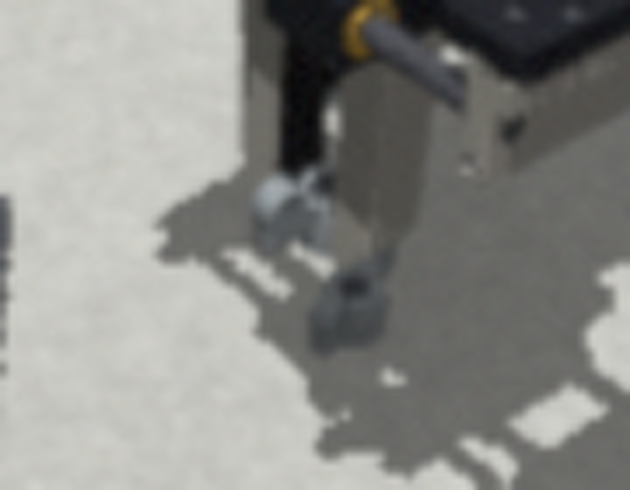

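Nut A is held upright between the fingers at crop (293,210). Nut B lies behind in the shadow at (350,310).

jog_arm:
  turn:
    - [0,0,-6.8]
    - [0,0,-6.8]
    - [0,0,-6.8]
    - [0,0,-6.8]
    - [0,0,-6.8]
    - [0,0,-6.8]
    - [0,0,0]
    - [0,0,0]
  travel:
    - [0.54,-0.66,0.0]
    - [0.61,-0.6,0.01]
    - [0.68,-0.52,-0.0]
    - [0.73,-0.43,0.0]
    - [0.78,-0.35,0.0]
    - [0.82,-0.25,0.01]
    - [0,0,0.5]
    - [0,0,0]
  grip: [10,10,10,10,10,10,10,10]

```text
clock: 4.6
ee_pos: [429.4, 316.6, 95.4]
tool_rot: [0.741, 0.672, -0.004, -0.001]
force: [0.1, -1.1, -0.6]
grip_width: 20.4
grip_force: 30.0
```

```bash
python3 - <<'E'
from plan import *
from cell import snapshot
x,y=box(25.5,23)
plan([(x,y,10,-5.4,4)])
g=[]
for n in ("top","side"):
    p,d=snapshot(n);u=w2p(n,[[450,330,60]])[0].astype(int);y0=min(u[1]-40,340);g.append(cv2.resize(p[y0:y0+80,u[0]-50:u[0]+50,::-1],None,fx=4,fy=4,interpolation=cv2.INTER_CUBIC))
cv2.imwrite("pics/a3.png",np.hstack(g))
E
```

```text
at [429.4 316.6  95.4] yaw -5.6 tilt 0.49 q1,7 [-0.87 -0.5 ]
4 turn [0, 0, np.float64(-0.0)] travel [[0.01, 0.02, 0.53], [0.0, 0.02, 0.54], [0.01, 0.02, 0.53], [0.0, 0.03, 0.53]] -> [433.1 317.1  10.2] -5.6
```

View pics/a3.png

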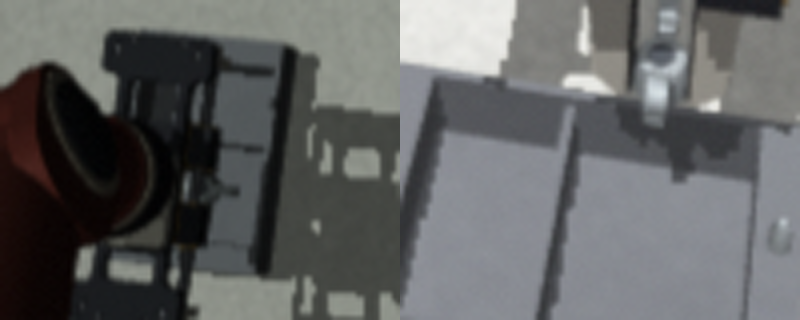

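The top view shows the nut over the near right part of the large bay, and the side view shows it clear above the rim with its wings along box y.

jog_arm:
  turn:
    - [0,0,0]
    - [0,0,0]
    - [0,0,0]
    - [0,0,0]
  travel:
    - [0,0,0]
    - [0,0,0]
    - [0,0,0.75]
    - [0,0,0]
  grip: [10,10,10,10]

```text
clock: 5.1
ee_pos: [430.7, 315.7, 67.2]
tool_rot: [0.742, 0.671, -0.003, -0.0]
force: [-0.4, -0.6, -1.5]
grip_width: 20.4
grip_force: 30.0
```

```bash
python3 - <<'E'
from plan import *
x,y=box(25.5,23)
plan([(x,y,10,-5.4,4)])
E
```

```text
at [430.7 315.7  67.2] yaw -5.7 tilt 0.32 q1,7 [-0.85 -0.48]
4 turn [0, 0, np.float64(-0.1)] travel [[0.01, 0.01, 0.36], [0.01, 0.02, 0.36], [0.01, 0.01, 0.35], [0.02, 0.01, 0.36]] -> [432.9 317.5  10. ] -5.3
```

jog_arm:
  turn:
    - [0,0,0]
    - [0,0,0]
    - [0,0,0]
    - [0,0,0]
    - [0,0,0]
    - [0,0,0]
    - [0,0,0]
  travel:
    - [0.02,0.03,0.35]
    - [0.02,0.02,0.36]
    - [0,0,0.36]
    - [0,0,0.33]
    - [0,0,0]
    - [0,0,0]
    - [0,0,0]
  grip: [10,10,10,10,10,28,28]

```text
clock: 5.8
ee_pos: [434.9, 318.5, 13.5]
tool_rot: [0.741, 0.671, 0.0, 0.0]
force: [0.1, 0.3, 0.6]
grip_width: 27.2
grip_force: 0.0
```

```bash
python3 - <<'E'
from plan import *
s=ctrl.read_state();print(s["force"])
p=s["ee_pos"]
plan([(p[0],p[1],120,-5.7,3),(442.7,20.5,120,-23,8),(442.7,20.5,4.5,-23,4)])
E
```

```text
[0.07241764 0.27840446 0.57052393]
at [434.9 318.5  13.5] yaw -5.7 tilt 0.02 q1,7 [-0.82 -0.45]
3 turn [0, 0, np.float64(0.0)] travel [[0.0, 0.0, -0.89], [0.0, 0.0, -0.88], [0.0, 0.0, -0.89]] -> [434.9 318.5 119.9] -5.7
8 turn [0, 0, np.float64(2.2)] travel [[-0.92, 0.12, -0.0], [-0.92, 0.15, -0.0], [-0.92, 0.19, -0.0], [-0.9, 0.22, -0.0], [-0.9, 0.25, -0.0], [-0.88, 0.29, -0.0], [-0.87, 0.33, -0.0], [-0.86, 0.36, -0.0]] -> [442.9  20.6 119.9] -23.3
4 turn [0, 0, np.float64(-0.1)] travel [[-0.0, -0.0, 0.72], [-0.0, -0.0, 0.72], [-0.0, -0.0, 0.72], [-0.0, -0.0, 0.73]] -> [442.9  20.6   4.3] -22.9
```

jog_arm:
  turn:
    - [0,0,0]
    - [0,0,0]
    - [0,0,0]
    - [0,0,2.2]
    - [0,0,2.2]
    - [0,0,2.2]
    - [0,0,2.2]
    - [0,0,2.2]
    - [0,0,2.2]
    - [0,0,2.2]
  travel:
    - [0,0,-0.88]
    - [0,0,-0.89]
    - [0,0,-0.89]
    - [-0.92,0.12,0]
    - [-0.92,0.15,0]
    - [-0.92,0.19,0]
    - [-0.9,0.22,0]
    - [-0.9,0.25,0]
    - [-0.88,0.29,0]
    - [-0.87,0.33,0]
  grip: [28,28,28,50,50,50,50,50,50,50]

```text
clock: 6.8
ee_pos: [441.5, 56.4, 120.2]
tool_rot: [0.825, 0.565, 0.001, 0.0]
force: [0.8, -0.1, 0.0]
grip_width: 49.8
grip_force: 0.0
```

jog_arm:
  turn:
    - [0,0,2.2]
    - [0,0,0]
    - [0,0,0]
    - [0,0,0]
    - [0,0,0]
  travel:
    - [-0.86,0.36,0]
    - [0,0,0.8]
    - [0,0,0]
    - [0,0,0]
    - [0,0,0]
  grip: [50,50,50,50,50]

```text
clock: 7.3
ee_pos: [443.2, 21.6, 88.4]
tool_rot: [0.835, 0.551, 0.001, 0.0]
force: [-0.0, 0.1, 0.7]
grip_width: 50.0
grip_force: 0.0
```

```bash
python3 - <<'E'
from plan import *
from cell import snapshot
plan([(442.7,20.5,4.5,-23,4)])
p,d=snapshot("side");cv2.imwrite("pics/a4.png",p[180:420,180:400,::-1].repeat(2,0).repeat(2,1))
E
```

```text
at [443.2  21.6  88.4] yaw -23.2 tilt 0.09 q1,7 [-0.33 -0.14]
4 turn [0, 0, np.float64(-0.0)] travel [[-0.01, -0.0, 0.52], [-0.01, -0.0, 0.53], [-0.0, -0.0, 0.52], [-0.01, -0.0, 0.53]] -> [442.8  20.5   4.4] -23.2
```

View pics/a4.png

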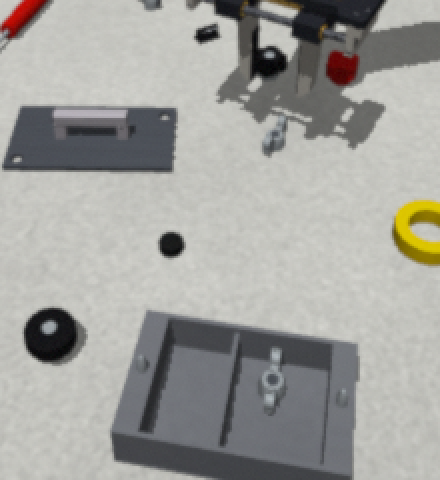

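Nut A stands in the larger bay at crop (272,381), wings along box y. The fingers straddle nut B at (273,135).

jog_arm:
  turn:
    - [0,0,0]
    - [0,0,0]
    - [0,0,0]
    - [0,0,0]
    - [0,0,0]
    - [0,0,0]
    - [0,0,0]
    - [0,0,0]
    - [0,0,0]
    - [0,0,0]
  travel:
    - [0,0,0.6]
    - [0,0,0.6]
    - [0,0,0.5]
    - [0,0,0.4]
    - [0,0,0]
    - [0,0,0]
    - [0,0,0]
    - [0,0,0]
    - [0,0,0]
    - [0,0,0]
  grip: [50,50,50,50,10,10,10,10,10,10]

```text
clock: 8.35
ee_pos: [443.3, 20.9, 4.3]
tool_rot: [0.835, 0.55, 0.001, 0.0]
force: [0.1, 1.1, 6.3]
grip_width: 20.3
grip_force: 30.0
```

jog_arm:
  turn:
    - [0,0,0]
    - [0,0,0]
    - [0,0,0]
    - [0,0,0]
    - [0,0,0]
  travel:
    - [0,0,-0.5]
    - [0,0,-0.9]
    - [0,0,-0.9]
    - [0,0,-0.5]
    - [0,0,0]
  grip: [10,10,10,10,10]

```text
clock: 8.85
ee_pos: [444.4, 20.8, 117.9]
tool_rot: [0.835, 0.55, 0.003, 0.001]
force: [-0.4, 0.1, -0.6]
grip_width: 20.3
grip_force: 30.0
```

```bash
python3 - <<'E'
from plan import *
A=p2w("side",[180+136-.5,180+190-.5],18)[0];q=A[:2]-BC;c,s_=np.cos(BA),np.sin(BA)
print("nutA",A.round(1),"box",(c*q[0]+s_*q[1]).round(1),(-s_*q[0]+c*q[1]).round(1))
x,y=box(35,-23);print(x,y)
plan([(x,y,115,-5.4,9)])
E
```

```text
nutA [434.5 316.5  18. ] box 23.9 23.7
427.81982244521805 363.99171615201885
at [444.4  20.8 117.9] yaw -23.3 tilt 0.36 q1,7 [-0.37 -0.16]
9 turn [0, 0, np.float64(-2.0)] travel [[0.86, -0.42, 0.01], [0.87, -0.39, 0.01], [0.88, -0.36, 0.0], [0.9, -0.32, 0.01], [0.91, -0.3, 0.01], [0.91, -0.26, 0.01], [0.93, -0.23, 0.01], [0.93, -0.2, 0.01], [0.94, -0.17, 0.0]] -> [427.7 363.9 115.1] -5.3
```

jog_arm:
  turn:
    - [0,0,-2]
    - [0,0,-2]
    - [0,0,-2]
    - [0,0,-2]
    - [0,0,-2]
    - [0,0,-2]
    - [0,0,-2]
    - [0,0,-2]
    - [0,0,-2]
  travel:
    - [0.86,-0.42,0.01]
    - [0.87,-0.39,0.01]
    - [0.88,-0.36,0.0]
    - [0.9,-0.32,0.01]
    - [0.91,-0.3,0.01]
    - [0.91,-0.26,0.01]
    - [0.93,-0.23,0.01]
    - [0.93,-0.2,0.01]
    - [0.94,-0.17,0.0]
  grip: [10,10,10,10,10,10,10,10,10]

```text
clock: 9.75
ee_pos: [424.9, 364.7, 111.0]
tool_rot: [0.738, 0.674, -0.001, -0.0]
force: [0.2, 0.7, -0.6]
grip_width: 20.6
grip_force: 30.0
```

jog_arm:
  turn:
    - [0,0,0]
    - [0,0,0]
    - [0,0,0]
    - [0,0,0]
    - [0,0,0]
  travel:
    - [0,0,0.5]
    - [0,0,0.6]
    - [0,0,0]
    - [0,0,0]
    - [0,0,0]
  grip: [10,10,10,10,10]

```text
clock: 10.25
ee_pos: [426.7, 363.6, 69.2]
tool_rot: [0.739, 0.674, 0.0, 0.0]
force: [0.2, -0.0, -0.6]
grip_width: 20.3
grip_force: 30.0
```

```bash
python3 - <<'E'
from plan import *
x,y=box(34.5,-23)
plan([(x,y,11,-5.4,4)])
E
```

```text
at [426.7 363.6  69.2] yaw -5.3 tilt 0.06 q1,7 [-0.94 -0.53]
4 turn [0, 0, np.float64(0.0)] travel [[0.0, 0.01, 0.36], [0.01, 0.01, 0.37], [-0.0, 0.01, 0.36], [0.0, 0.01, 0.37]] -> [428.3 363.9  10.8] -5.3
```

jog_arm:
  turn:
    - [0,0,0]
    - [0,0,0]
    - [0,0,0]
    - [0,0,0]
    - [0,0,0]
    - [0,0,0]
    - [0,0,0]
    - [0,0,0]
  travel:
    - [0,0.02,0.37]
    - [0.01,0.02,0.37]
    - [0,0,0.37]
    - [0,0,0.34]
    - [0,0,0]
    - [0,0,0]
    - [0,0,0]
    - [0,0,0]
  grip: [10,10,10,10,10,10,28,28]

```text
clock: 11.05
ee_pos: [428.1, 364.3, 11.3]
tool_rot: [0.739, 0.674, 0.001, 0.0]
force: [-0.0, -0.7, 0.7]
grip_width: 27.3
grip_force: 0.0
```

```bash
python3 - <<'E'
from plan import *
s=ctrl.read_state();print(s["force"])
p=s["ee_pos"]
plan([(p[0],p[1],125,-5.4,3),(453.5,-105,125,-53,13),(453.5,-105,8,-53,4)])
E
```

```text
[-0.04501254 -0.68516441  0.73294939]
at [428.1 364.3  11.3] yaw -5.3 tilt 0.07 q1,7 [-0.91 -0.5 ]
3 turn [0, 0, np.float64(0.0)] travel [[0.0, 0.0, -0.95], [0.0, 0.0, -0.94], [0.0, 0.0, -0.95]] -> [428.1 364.3 124.9] -5.3
13 turn [0, 0, np.float64(3.7)] travel [[-0.89, 0.13, -0.0], [-0.89, 0.19, -0.0], [-0.87, 0.25, -0.0], [-0.85, 0.3, -0.0], [-0.83, 0.35, -0.0], [-0.81, 0.41, -0.0], [-0.77, 0.46, -0.0], [-0.75, 0.51, -0.0], [-0.71, 0.56, -0.0], [-0.68, 0.6, -0.0], [-0.63, 0.64, -0.0], [-0.6, 0.69, -0.0], [-0.54, 0.71, -0.0]] -> [ 453.5 -104.8  124.9] -53.4
4 turn [0, 0, np.float64(-0.1)] travel [[-0.0, 0.0, 0.73], [-0.0, 0.0, 0.73], [-0.0, 0.0, 0.73], [-0.0, 0.0, 0.73]] -> [ 453.5 -104.8    8.1] -53.0
```

```bash
python3 - <<'E'
from plan import *
s=ctrl.read_state();p=s["ee_pos"]
plan([(p[0],p[1],125,-5.3,3),(453.5,-105,125,37,13),(453.5,-105,8,37,4)])
E
```

```text
at [428.1 364.3  11.3] yaw -5.3 tilt 0.07 q1,7 [-0.91 -0.5 ]
3 turn [0, 0, np.float64(0.0)] travel [[0.0, 0.0, -0.95], [0.0, 0.0, -0.94], [0.0, 0.0, -0.95]] -> [428.1 364.3 124.9] -5.3
13 turn [0, 0, np.float64(-3.3)] travel [[-0.89, 0.13, -0.0], [-0.9, 0.08, -0.0], [-0.91, 0.03, -0.0], [-0.9, -0.02, -0.0], [-0.9, -0.08, -0.0], [-0.9, -0.13, -0.0], [-0.88, -0.18, -0.0], [-0.88, -0.23, -0.0], [-0.86, -0.28, -0.0], [-0.84, -0.33, -0.0], [-0.82, -0.37, -0.0], [-0.8, -0.42, -0.0], [-0.77, -0.47, -0.0]] -> [ 453.6 -104.9  124.9] 37.6
4 turn [0, 0, np.float64(0.2)] travel [[-0.0, -0.0, 0.73], [-0.0, -0.0, 0.73], [-0.0, -0.0, 0.73], [-0.0, -0.0, 0.73]] -> [ 453.6 -104.9    8.1] 36.8
```

jog_arm:
  turn:
    - [0,0,0]
    - [0,0,0]
    - [0,0,0]
    - [0,0,-3.3]
    - [0,0,-3.3]
    - [0,0,-3.3]
    - [0,0,-3.3]
    - [0,0,-3.3]
    - [0,0,-3.3]
    - [0,0,-3.3]
  travel:
    - [0,0,-0.95]
    - [0,0,-0.94]
    - [0,0,-0.95]
    - [-0.89,0.13,0]
    - [-0.9,0.08,0]
    - [-0.91,0.03,0]
    - [-0.9,-0.02,0]
    - [-0.9,-0.08,0]
    - [-0.9,-0.13,0]
    - [-0.88,-0.18,0]
  grip: [28,28,28,65,65,65,65,65,65,65]

```text
clock: 12.05
ee_pos: [441.5, 109.9, 125.0]
tool_rot: [0.588, 0.809, 0.001, 0.001]
force: [0.3, -0.2, -0.1]
grip_width: 64.7
grip_force: 0.0
```

jog_arm:
  turn:
    - [0,0,-3.3]
    - [0,0,-3.3]
    - [0,0,-3.3]
    - [0,0,-3.3]
    - [0,0,-3.3]
    - [0,0,-3.3]
    - [0,0,0]
    - [0,0,0]
    - [0,0,0]
    - [0,0,0]
  travel:
    - [-0.88,-0.23,0]
    - [-0.86,-0.28,0]
    - [-0.84,-0.33,0]
    - [-0.82,-0.37,0]
    - [-0.8,-0.42,0]
    - [-0.77,-0.47,0]
    - [0,0,0.7]
    - [0,0,0.4]
    - [0,0,0]
    - [0,0,0]
  grip: [65,65,65,65,65,65,65,65,65,65]

```text
clock: 13.05
ee_pos: [453.4, -105.1, 80.8]
tool_rot: [0.441, 0.897, 0.0, 0.0]
force: [0.5, 1.0, 0.4]
grip_width: 65.0
grip_force: 0.0
```

```bash
python3 - <<'E'
from plan import *
from cell import snapshot
plan([(453.5,-105,8.5,37,4)])
p,d=snapshot("side")
a=cv2.resize(p[335:420,230:365,::-1],None,fx=3,fy=3,interpolation=cv2.INTER_CUBIC);b=cv2.resize(p[160:245,270:365,::-1],None,fx=3,fy=3,interpolation=cv2.INTER_CUBIC)
cv2.imwrite("pics/a5.png",np.hstack([a,b]))
E
```

```text
at [ 453.4 -105.1   80.8] yaw 37.6 tilt 0.03 q1,7 [0.13 0.92]
4 turn [0, 0, np.float64(0.2)] travel [[0.0, 0.0, 0.45], [0.0, 0.0, 0.45], [0.0, 0.0, 0.45], [0.0, 0.0, 0.46]] -> [ 453.4 -105.1    8.4] 36.8
```

View pics/a5.png

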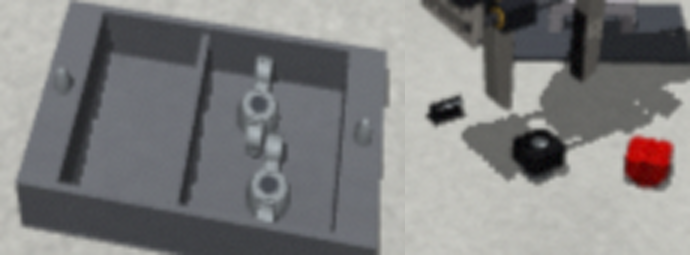

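Both nuts stand in the larger bay at crop (260,105) and (268,190). The fingers are over the black knob at (538,150).

jog_arm:
  turn:
    - [0,0,0.2]
    - [0,0,0.2]
    - [0,0,0.2]
    - [0,0,0]
    - [0,0,0]
    - [0,0,0]
    - [0,0,0]
    - [0,0,0]
    - [0,0,0]
    - [0,0,0]
  travel:
    - [0,0,0.6]
    - [0,0,0.5]
    - [0,0,0.4]
    - [0,0,0.32]
    - [0,0,0]
    - [0,0,0]
    - [0,0,0]
    - [0,0,0]
    - [0,0,0]
    - [0,0,0]
  grip: [65,65,65,65,20,20,20,20,20,20]

```text
clock: 14.1
ee_pos: [453.7, -105.3, 8.3]
tool_rot: [0.446, 0.895, 0.0, 0.001]
force: [-1.1, 0.6, 6.7]
grip_width: 35.2
grip_force: 29.8
```

jog_arm:
  turn:
    - [0,0,0]
    - [0,0,0]
    - [0,0,0]
    - [0,0,0]
    - [0,0,0]
  travel:
    - [0,0,-0.5]
    - [0,0,-0.9]
    - [0,0,-0.9]
    - [0,0,-0.6]
    - [0,0,0]
  grip: [20,20,20,20,20]

```text
clock: 14.6
ee_pos: [455.3, -105.6, 126.4]
tool_rot: [0.446, 0.895, 0.001, 0.003]
force: [1.0, -0.3, -0.8]
grip_width: 35.0
grip_force: 29.8
```

```bash
python3 - <<'E'
from plan import *
x,y=box(-39.5,0)
plan([(x,y,125,84.6,12)])
E
```

```text
at [ 455.3 -105.6  126.4] yaw 37.0 tilt 0.42 q1,7 [0.12 0.9 ]
12 turn [0, 0, np.float64(-4.0)] travel [[0.68, 0.63, 0.0], [0.63, 0.67, 0.01], [0.58, 0.71, -0.0], [0.53, 0.75, 0.0], [0.48, 0.79, 0.0], [0.42, 0.82, 0.01], [0.36, 0.84, 0.0], [0.3, 0.87, 0.0], [0.24, 0.89, 0.01], [0.18, 0.91, -0.0], [0.12, 0.91, 0.0], [0.05, 0.92, 0.01]] -> [499.7 334.1 124.8] 85.0
```

jog_arm:
  turn:
    - [0,0,-4]
    - [0,0,-4]
    - [0,0,-4]
    - [0,0,-4]
    - [0,0,-4]
    - [0,0,-4]
    - [0,0,-4]
    - [0,0,-4]
    - [0,0,-4]
    - [0,0,-4]
  travel:
    - [0.68,0.63,0.0]
    - [0.63,0.67,0.0]
    - [0.58,0.71,0]
    - [0.53,0.75,0.0]
    - [0.48,0.79,0.0]
    - [0.42,0.82,0.0]
    - [0.36,0.84,0.0]
    - [0.3,0.87,0.0]
    - [0.24,0.89,0.0]
    - [0.18,0.91,0]
  grip: [20,20,20,20,20,20,20,20,20,20]

```text
clock: 15.6
ee_pos: [489.5, 262.4, 121.9]
tool_rot: [0.112, 0.994, -0.001, -0.001]
force: [0.9, -0.4, 0.6]
grip_width: 35.5
grip_force: 29.8
```

jog_arm:
  turn:
    - [0,0,-4]
    - [0,0,-3.7]
    - [0,0,0]
    - [0,0,0]
    - [0,0,0]
    - [0,0,0]
  travel:
    - [0.12,0.91,0.0]
    - [0.05,0.92,0.0]
    - [0,0,0.6]
    - [0,0,0.5]
    - [0,0,0]
    - [0,0,0]
  grip: [20,20,20,20,20,20]

```text
clock: 16.2
ee_pos: [497.1, 334.0, 78.4]
tool_rot: [0.046, 0.999, -0.001, -0.001]
force: [0.2, -0.0, -0.2]
grip_width: 35.3
grip_force: 29.8
```

```bash
python3 - <<'E'
from plan import *
x,y=box(-39.5,0)
plan([(x,y,14,84.6,4)])
E
```

```text
at [497.1 334.   78.4] yaw 84.7 tilt 0.14 q1,7 [-0.56  0.76]
4 turn [0, 0, np.float64(0.0)] travel [[-0.02, 0.0, 0.4], [-0.01, 0.0, 0.41], [-0.02, 0.01, 0.4], [-0.02, -0.0, 0.4]] -> [499.9 334.1  14. ] 84.7
```

jog_arm:
  turn:
    - [0,0,0]
    - [0,0,0]
    - [0,0,0]
    - [0,0,0]
    - [0,0,0]
    - [0,0,0]
    - [0,0,0]
    - [0,0,0]
  travel:
    - [-0.03,0,0.4]
    - [-0.02,0,0.42]
    - [0,0,0.4]
    - [0,0,0.4]
    - [0,0,0]
    - [0,0,0]
    - [0,0,0]
    - [0,0,0]
  grip: [20,20,20,20,20,20,44,44]

```text
clock: 17.0
ee_pos: [500.5, 335.0, 16.0]
tool_rot: [0.046, 0.999, 0.001, 0.001]
force: [-1.2, -0.1, 0.3]
grip_width: 42.9
grip_force: 0.0
```

```bash
python3 - <<'E'
from plan import *
s=ctrl.read_state();print(s["force"],s["grip_width"])
p=s["ee_pos"]
# plate handle: long axis 3.9 deg; pinch at 93.9
plan([(p[0],p[1],140,84.7,4),(411,-322.5,140,93.9,15),(411,-322.5,22,93.9,4)])
E
```

```text
[-1.20297198 -0.13587509  0.32078986] 42.899364864484525
at [500.5 335.   16. ] yaw 84.7 tilt 0.14 q1,7 [-0.57  0.75]
4 turn [0, 0, np.float64(0.0)] travel [[0.0, 0.0, -0.78], [0.0, 0.0, -0.77], [0.0, 0.0, -0.78], [0.0, 0.0, -0.77]] -> [500.5 335.  140. ] 84.7
17 turn [0, 0, np.float64(-0.5)] travel [[0.04, -0.97, -0.0], [0.05, -0.98, -0.0], [0.06, -0.97, -0.0], [0.07, -0.98, -0.0], [0.07, -0.97, -0.0], [0.09, -0.97, -0.0], [0.09, -0.97, -0.0], [0.1, -0.97, -0.0], [0.11, -0.97, -0.0], [0.12, -0.97, -0.0], [0.13, -0.97, -0.0], [0.13, -0.97, -0.0], [0.15, -0.96, -0.0], [0.15, -0.96, -0.0], [0.16, -0.97, -0.0], [0.17, -0.96, -0.0], [0.18, -0.96, -0.0]] -> [ 410.9 -322.6  140. ] 93.2
4 turn [0, 0, np.float64(-0.2)] travel [[-0.0, 0.0, 0.74], [-0.0, 0.0, 0.73], [-0.0, 0.0, 0.74], [-0.0, 0.0, 0.74]] -> [ 410.9 -322.6   22. ] 94.0
```

jog_arm:
  turn:
    - [0,0,0]
    - [0,0,0]
    - [0,0,0]
    - [0,0,0]
    - [0,0,-0.5]
    - [0,0,-0.5]
    - [0,0,-0.5]
    - [0,0,-0.5]
    - [0,0,-0.5]
    - [0,0,-0.5]
  travel:
    - [0,0,-0.6]
    - [0,0,-0.8]
    - [0,0,-0.85]
    - [0,0,-0.85]
    - [0.04,-0.97,0]
    - [0.05,-0.98,0]
    - [0.06,-0.97,0]
    - [0.07,-0.98,0]
    - [0.07,-0.97,0]
    - [0.09,-0.97,0]
  grip: [44,44,44,44,44,44,44,44,44,44]

```text
clock: 18.0
ee_pos: [468.2, 101.0, 139.6]
tool_rot: [0.02, 1.0, 0.0, 0.001]
force: [0.7, -0.1, -0.3]
grip_width: 43.9
grip_force: 0.0
```

jog_arm:
  turn:
    - [0,0,-0.5]
    - [0,0,-0.5]
    - [0,0,-0.5]
    - [0,0,-0.5]
    - [0,0,-0.5]
    - [0,0,-0.5]
    - [0,0,-0.5]
    - [0,0,-0.5]
    - [0,0,-0.5]
    - [0,0,-0.5]
  travel:
    - [0.09,-0.97,0]
    - [0.1,-0.97,0]
    - [0.11,-0.97,0]
    - [0.12,-0.97,0]
    - [0.13,-0.97,0]
    - [0.13,-0.97,0]
    - [0.15,-0.96,0]
    - [0.15,-0.96,0]
    - [0.16,-0.97,0]
    - [0.17,-0.96,0]
  grip: [44,44,44,44,44,44,44,44,44,44]

```text
clock: 19.0
ee_pos: [415.4, -286.3, 139.6]
tool_rot: [-0.024, 1.0, -0.001, 0.001]
force: [0.8, -0.2, -0.7]
grip_width: 44.0
grip_force: 0.0
```

jog_arm:
  turn:
    - [0,0,-0.5]
    - [0,0,-0.5]
    - [0,0,0]
    - [0,0,0]
    - [0,0,0]
  travel:
    - [0.18,-0.96,0]
    - [0,0,0.5]
    - [0,0,0.7]
    - [0,0,0]
    - [0,0,0]
  grip: [44,44,44,44,44]

```text
clock: 19.5
ee_pos: [410.3, -323.1, 91.3]
tool_rot: [-0.033, 0.999, -0.0, 0.0]
force: [0.1, 0.4, -0.1]
grip_width: 43.8
grip_force: 0.0
```

```bash
python3 - <<'E'
from plan import *
from cell import snapshot
plan([(411,-322.5,14,93.9,3)])
p,d=snapshot("side");np.save("s6.npy",p)
a=cv2.resize(p[335:420,230:365,::-1],None,fx=3,fy=3,interpolation=cv2.INTER_CUBIC);b=cv2.resize(p[100:185,280:380,::-1],None,fx=3,fy=3,interpolation=cv2.INTER_CUBIC)
cv2.imwrite("pics/a6.png",np.hstack([a,b]))
E
```

```text
at [ 410.3 -323.1   91.3] yaw 93.7 tilt 0.0 q1,7 [0.74 2.11]
3 turn [0, 0, np.float64(-0.1)] travel [[-0.01, 0.0, 0.64], [-0.0, 0.01, 0.65], [-0.01, 0.0, 0.64]] -> [ 411.1 -322.6   14.1] 94.0
```

View pics/a6.png

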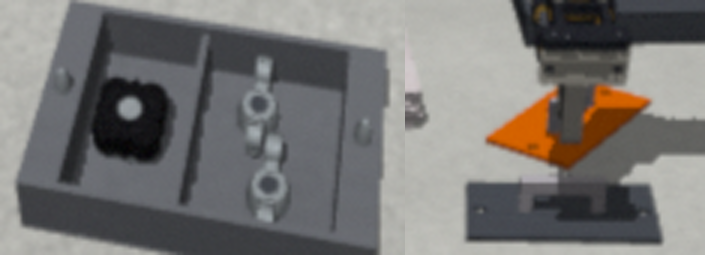

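The knob stands upright in the smaller bay at crop (130,118) and the nuts are in the larger bay. The gripper is over the handle at (565,195).

jog_arm:
  turn:
    - [0,0,0]
    - [0,0,0]
    - [0,0,0]
    - [0,0,0]
    - [0,0,0]
    - [0,0,0]
    - [0,0,0]
    - [0,0,0]
    - [0,0,0]
  travel:
    - [0,0,0.6]
    - [0,0,0.6]
    - [0,0,0.4]
    - [0,0,0.33]
    - [0,0,0]
    - [0,0,0]
    - [0,0,0]
    - [0,0,0]
    - [0,0,0]
  grip: [44,44,44,44,5,5,5,5,5]
  newtons: 45

```text
clock: 20.45
ee_pos: [410.8, -324.3, 14.4]
tool_rot: [-0.032, 0.999, -0.001, 0.001]
force: [-0.2, -1.4, 3.3]
grip_width: 13.6
grip_force: 45.0
```

jog_arm:
  turn:
    - [0,0,0]
    - [0,0,0]
    - [0,0,0]
    - [0,0,0]
    - [0,0,0]
    - [0,0,0]
  travel:
    - [0,0,0]
    - [0,0,-0.5]
    - [0,0,-0.8]
    - [0,0,-0.8]
    - [0,0,-0.6]
    - [0,0,0]
  grip: [5,5,5,5,5,5]

```text
clock: 21.05
ee_pos: [411.4, -323.8, 123.7]
tool_rot: [-0.033, 0.999, -0.002, 0.002]
force: [-0.6, -0.4, -3.9]
grip_width: 13.4
grip_force: 45.0
```

```bash
python3 - <<'E'
from plan import *
s=ctrl.read_state();print(s["force"],s["moment"])
plan([(*BC,130,84.6,17)])
E
```

```text
[-0.58552153 -0.39438215 -3.89778251] [ 0.00964682 -0.00847313  0.0304782 ]
at [ 411.4 -323.8  123.7] yaw 93.7 tilt 0.3 q1,7 [0.75 2.12]
17 turn [0, 0, np.float64(0.5)] travel [[-0.14, 0.97, -0.01], [-0.12, 0.96, -0.01], [-0.12, 0.97, -0.01], [-0.11, 0.97, -0.01], [-0.1, 0.97, -0.01], [-0.09, 0.97, -0.01], [-0.09, 0.97, -0.0], [-0.08, 0.98, -0.01], [-0.06, 0.97, -0.01], [-0.06, 0.97, -0.01], [-0.05, 0.98, -0.01], [-0.04, 0.97, -0.01], [-0.04, 0.98, -0.01], [-0.02, 0.97, -0.01], [-0.02, 0.98, -0.01], [-0.01, 0.97, -0.01], [0.0, 0.98, -0.01]] -> [460.6 337.8 130.1] 85.2
```

jog_arm:
  turn:
    - [0,0,0.5]
    - [0,0,0.5]
    - [0,0,0.5]
    - [0,0,0.5]
    - [0,0,0.5]
    - [0,0,0.5]
    - [0,0,0.5]
    - [0,0,0.5]
    - [0,0,0.5]
    - [0,0,0.5]
  travel:
    - [-0.14,0.97,-0.01]
    - [-0.12,0.96,-0.01]
    - [-0.12,0.97,-0.01]
    - [-0.11,0.97,-0.01]
    - [-0.1,0.97,-0.01]
    - [-0.09,0.97,-0.01]
    - [-0.09,0.97,0]
    - [-0.08,0.98,-0.01]
    - [-0.06,0.97,-0.01]
    - [-0.06,0.97,-0.01]
  grip: [5,5,5,5,5,5,5,5,5,5]

```text
clock: 22.05
ee_pos: [437.1, 67.2, 123.3]
tool_rot: [0.011, 1.0, -0.0, -0.002]
force: [0.6, -0.5, -3.0]
grip_width: 13.6
grip_force: 45.0
```

jog_arm:
  turn:
    - [0,0,0.5]
    - [0,0,0.5]
    - [0,0,0.5]
    - [0,0,0.5]
    - [0,0,0.5]
    - [0,0,0.5]
    - [0,0,0.9]
    - [0,0,0]
    - [0,0,0]
    - [0,0,0]
  travel:
    - [-0.05,0.98,-0.01]
    - [-0.04,0.97,-0.01]
    - [-0.04,0.98,-0.01]
    - [-0.02,0.97,-0.01]
    - [-0.02,0.98,-0.01]
    - [-0.01,0.97,-0.01]
    - [0.0,0.95,0]
    - [0,0,0]
    - [0,0,0]
    - [0,0,0]
  grip: [5,5,5,5,5,5,5,5,5,5]

```text
clock: 23.05
ee_pos: [458.4, 334.8, 125.6]
tool_rot: [0.046, 0.999, -0.002, -0.001]
force: [-0.4, -0.4, -3.7]
grip_width: 13.9
grip_force: 45.0
```

```bash
python3 - <<'E'
from plan import *
from cell import snapshot
plan([(*BC,80,84.6,2)])
p,d=snapshot("side");np.save("s7.npy",p);np.save("s7d.npy",d)
pt,dt=snapshot("top");np.save("t7.npy",pt);np.save("t7d.npy",dt)
a=cv2.resize(p[290:420,210:370,::-1],None,fx=3.4,fy=3.4,interpolation=cv2.INTER_CUBIC)
b=cv2.resize(pt[180:270,115:190,::-1],(250,442*250//250),interpolation=cv2.INTER_CUBIC)
b=cv2.resize(pt[180:270,115:190,::-1],None,fx=3.3,fy=a.shape[0]/90,interpolation=cv2.INTER_CUBIC)
o=np.hstack([a,b]);print(o.shape,w2p("side",[[460,338,46]]));cv2.imwrite("pics/a7.png",o)
E
```

```text
at [458.4 334.8 125.6] yaw 84.8 tilt 0.28 q1,7 [-0.61  0.74]
2 turn [0, 0, np.float64(0.1)] travel [[-0.02, 0.04, 0.57], [-0.02, 0.04, 0.57]] -> [460.3 337.9  80. ] 84.6
(442, 792, 3) [[298.9996768  370.39963538]]
```

View pics/a7.png

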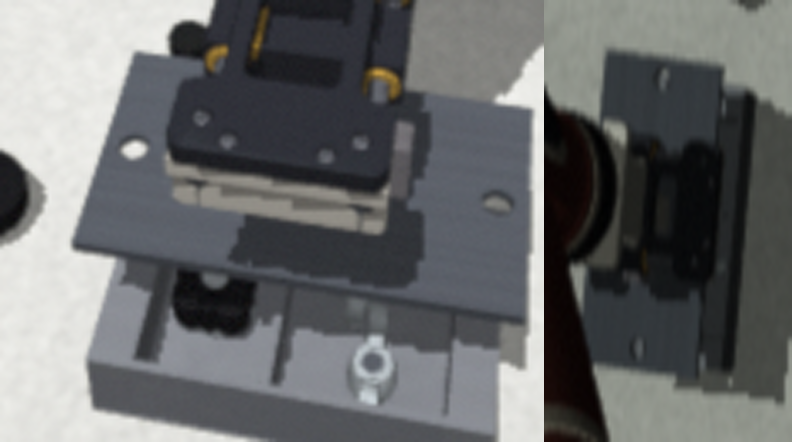

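The side view shows the plate level above the box, with its holes at crop (133,148) and (498,202). In the top view they are at (662,77) and (637,347). I'll compare the hole positions with the dowels.

```bash
python3 - <<'E'
from plan import *
from scipy.optimize import least_squares
f=lambda X,Y,sx,sy,ox,oy:np.array([(X+.5)/sx-.5+ox,(Y+.5)/sy-.5+oy])
H=[(f(118,77,3.3,442/90,115,180),f(133,148,3.4,3.4,210,290)),(f(93,347,3.3,442/90,115,180),f(498,202,3.4,3.4,210,290))]
D=[(f(148,62,4.5,4.5,125,185),f(35,68,2.2,2.2,235,330)),(f(119,296,4.5,4.5,125,185),f(255,107,2.2,2.2,235,330))]
def tri(a,b): return least_squares(lambda P:np.r_[w2p("top",P)[0]-a,w2p("side",P)[0]-b],[450,300,80]).x
h=[tri(*x) for x in H]; print("holes",np.round(h,1),"mid",np.mean(h,0).round(1),"len",np.linalg.norm(h[0]-h[1]).round(1),"ang",np.degrees(np.arctan2(*(h[0]-h[1])[[1,0]])).round(2))
d=[tri(*x) for x in D]; print("dowels mid",np.mean(d,0).round(1),"ang",np.degrees(np.arctan2(*(d[0]-d[1])[[1,0]])).round(2),np.linalg.norm(d[0]-d[1]).round(1))
for n,i in (("top",0),("side",1)):
    a=np.array([p2w(n,x[i],116)[0] for x in H]);b=np.array([p2w(n,x[i],z)[0] for x,z in zip(D,[50,50])])
    print(n,"hole mid",a.mean(0).round(1),"dowel mid",b.mean(0).round(1))
# box from rim mask: fit outline corners of t0 top view cloud vs side
print(state()[0]["ee_pos"])
E
```

```text
holes [[535.7 328.7 115.7]
 [382.1 343.5 118.8]] mid [458.9 336.1 117.2] len 154.4 ang -5.5
dowels mid [459.4 336.6  46.9] ang -5.38 154.3
top hole mid [461.6 336.6 116. ] dowel mid [461.  335.7  50. ]
side hole mid [458.  335.3 116. ] dowel mid [459.  338.6  50. ]
[459.1864319  334.96831582 126.5266799 ]
```

jog_arm:
  turn:
    - [0,0,0.2]
    - [0,0,0]
    - [0,0,0]
    - [0,0,0]
    - [0,0,0]
    - [0,0,0]
  travel:
    - [-0.01,0.03,0.4]
    - [0,0,0.45]
    - [0,0,0.4]
    - [0,0,0]
    - [0,0,0]
    - [0,0,0]
  grip: [5,5,5,5,5,5]

```text
clock: 23.75
ee_pos: [460.5, 338.4, 78.4]
tool_rot: [0.047, 0.999, 0.001, 0.001]
force: [-0.1, -0.1, -2.7]
grip_width: 14.0
grip_force: 45.0
```

```bash
python3 - <<'E'
from plan import *
from cell import snapshot
plan([(459.7,336.4,72,84.6,1)])
P=np.array([ctrl.read_state()["ee_pos"]]);print(ctrl.read_state()["force"])
p,d=snapshot("side");pt,dt=snapshot("top")
a=cv2.resize(p[310:420,220:370,::-1],None,fx=3.4,fy=3.4,interpolation=cv2.INTER_CUBIC)
b=cv2.resize(pt[185:265,120:190,::-1],None,fx=4,fy=a.shape[0]/80,interpolation=cv2.INTER_CUBIC)
cv2.imwrite("pics/a8.png",np.hstack([a,b]))
E
```

```text
at [460.5 338.4  78.4] yaw 84.6 tilt 0.11 q1,7 [-0.62  0.73]
1 turn [0, 0, np.float64(-0.0)] travel [[0.02, -0.05, 0.16]] -> [459.6 336.5  72. ] 84.6
[-0.06620695 -0.12752513 -2.73197353]
```

View pics/a8.png

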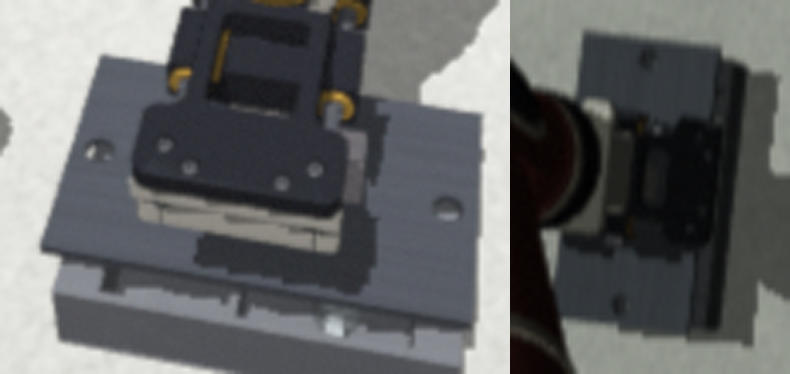

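The side view shows the plate close above the box, with both holes over the dowel positions at crop (98,150) and (447,208). I'll correct about 1.5 mm in y and lower slowly.

jog_arm:
  turn:
    - [0,0,0]
    - [0,0,0]
    - [0,0,0]
    - [0,0,0]
    - [0,0,0]
  travel:
    - [0.01,-0.04,0]
    - [0,0,0.1]
    - [0,0,0.1]
    - [0,0,0]
    - [0,0,0]
  grip: [5,5,5,5,5]

```text
clock: 24.35
ee_pos: [459.0, 336.7, 69.1]
tool_rot: [0.047, 0.999, -0.0, -0.0]
force: [-0.0, -0.4, -3.0]
grip_width: 13.6
grip_force: 45.0
```

jog_arm:
  turn:
    - [0,0,0]
    - [0,0,0]
    - [0,0,0]
  travel:
    - [0,0,0.1]
    - [0,0,0]
    - [0,0,0]
  grip: [5,5,5]

```text
clock: 24.65
ee_pos: [459.1, 336.8, 65.3]
tool_rot: [0.047, 0.999, -0.0, -0.0]
force: [-0.1, -0.1, -3.6]
grip_width: 13.7
grip_force: 45.0
```

jog_arm:
  turn:
    - [0,0,0]
    - [0,0,0]
    - [0,0,0]
    - [0,0,0]
  travel:
    - [0,0,0.1]
    - [0,0,0.07]
    - [0,0,0]
    - [0,0,0]
  grip: [5,5,5,5]

```text
clock: 25.05
ee_pos: [459.1, 336.8, 58.5]
tool_rot: [0.047, 0.999, -0.0, -0.0]
force: [0.2, 0.4, -3.5]
grip_width: 13.7
grip_force: 45.0
```

jog_arm:
  turn:
    - [0,0,0]
    - [0,0,0]
    - [0,0,0]
  travel:
    - [0,0,0.05]
    - [0,0,0]
    - [0,0,0]
  grip: [5,5,5]

```text
clock: 25.35
ee_pos: [459.2, 336.8, 56.7]
tool_rot: [0.047, 0.999, -0.0, -0.0]
force: [-0.1, -0.3, -3.8]
grip_width: 13.5
grip_force: 45.0
```

jog_arm:
  turn:
    - [0,0,0]
    - [0,0,0]
    - [0,0,0]
  travel:
    - [0,0,0.05]
    - [0,0,0]
    - [0,0,0]
  grip: [5,5,5]

```text
clock: 25.65
ee_pos: [459.3, 336.9, 56.4]
tool_rot: [0.047, 0.999, 0.0, 0.0]
force: [-2.4, -0.9, 6.9]
grip_width: 13.7
grip_force: 45.0
```

Seated on the rim: the force rose as expected. I'll open and retreat.

jog_arm:
  turn:
    - [0,0,0]
    - [0,0,0]
    - [0,0,0]
    - [0,0,0]
    - [0,0,0]
    - [0,0,0]
    - [0,0,0]
    - [0,0,0]
    - [0,0,0]
    - [0,0,0]
  travel:
    - [0,0,0]
    - [0,0,0]
    - [0,0,0]
    - [0,0,-0.4]
    - [0,0,-0.7]
    - [0,0,-0.9]
    - [0,-0.9,-0.3]
    - [0,-0.9,0]
    - [0,-0.9,0]
    - [0,0,0]
  grip: [40,40,40,40,40,40,40,40,40,40]

```text
clock: 26.65
ee_pos: [449.1, 222.9, 146.6]
tool_rot: [0.051, 0.999, -0.002, -0.0]
force: [-0.1, -0.4, -0.6]
grip_width: 39.9
grip_force: 0.0
```

jog_arm:
  turn:
    - [0,0,0]
    - [0,0,0]
    - [0,0,0]
    - [0,0,0]
    - [0,0,0]
  travel:
    - [0,-0.9,0]
    - [0,-0.9,0]
    - [0,-0.9,0]
    - [0,-0.6,0]
    - [0,0,0]
  grip: [40,40,40,40,40]

```text
clock: 27.15
ee_pos: [436.6, 94.6, 146.6]
tool_rot: [0.05, 0.999, -0.001, -0.0]
force: [-0.2, 0.6, 0.7]
grip_width: 40.2
grip_force: 0.0
```

```bash
python3 - <<'E'
from plan import *
from cell import snapshot
print(ctrl.read_state()["ee_pos"])
for n in("side","top"):
    p,d=snapshot(n);W=cloud(n,d)
    q=W[...,:2]-BC;c,s=np.cos(BA),np.sin(BA);bx=c*q[...,0]+s*q[...,1];by=-s*q[...,0]+c*q[...,1]
    k=(abs(bx)<80)&(abs(by)<45)&(abs(by)>15)&(d>0)&(abs(W[...,2]-48)<15)
    A=np.c_[bx[k],by[k],np.ones(k.sum())];r=np.linalg.lstsq(A,W[...,2][k],rcond=None)[0];print(n,"top z",r[2].round(1),"tilt deg",np.degrees(r[:2]).round(2),k.sum())
    k=(abs(bx)<120)&(abs(by)<80)&(W[...,2]>35)&(d>0);print(np.round(cv2.minAreaRect(W[k][:,:2].astype(np.float32))[0],1))
    if n=="side": cv2.imwrite("pics/a9.png",cv2.resize(p[300:420,200:380,::-1],None,fx=4,fy=4,interpolation=cv2.INTER_CUBIC))
E
```

```text
[436.57328515  94.58145932 146.55543718]
side top z 47.6 tilt deg [ 0.05 -0.08] 3317
[459. 340.]
top top z 49.3 tilt deg [-0.07 -0.18] 1073
[462.4 338.9]
```

View pics/a9.png

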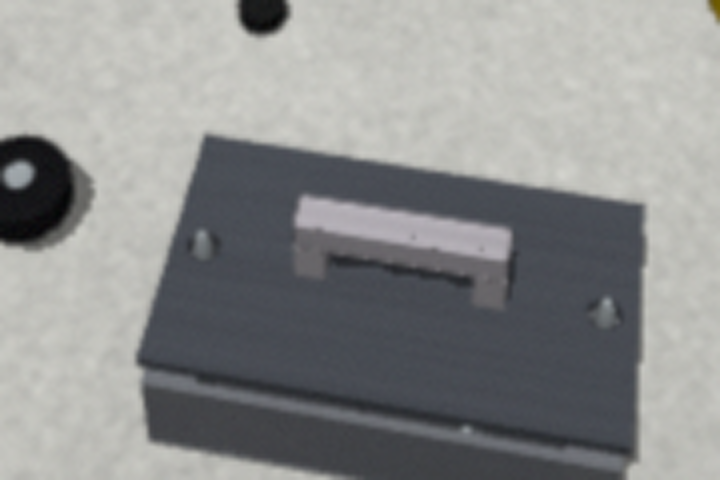

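The plate lies flat (top at about 48 mm), with both dowels through its holes at crop (202,243) and (605,312).

```bash
python3 -c "
from cell import workorder
print(workorder.hand_in())"
```

```text
the job is handed in; nothing more can be done
None
```

Job handed in at about 27 s: both good wing nuts are in the larger bay, the four-lobed knob was upright in the smaller bay when the box was closed, and the cover plate lies flat on the box with both dowels through its holes. The hand-in call gave no verdict.

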